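# Find the full cutter tin

### The job

One of the two identical blue-lidded tins on the cutting board holds the steel garnish cutters; the other has none. Feel by their weight which is the heavy one and stand it upright in the steel tray, leaving the light one standing upright on the cutting board. Do not drop either tin.

Things in the scene. Friction and masses are not known exactly. Their poses are not given: they have to be found in the camera images.
- tin_a: closed tin, loose, standing upright on the cutting board: metal cylinder with a dark band low down and a fixed blue lid, 52 mm diameter, 100 mm tall with the lid, straight sides; grip it across the sides about 75 mm above its base, 30 N or more. Origin: centre of the underside, z up. Weighs about 0.16 kg or about 0.6 kg (cutters inside, they rattle a few mm); which changes at random
- tin_b: closed tin, loose, standing upright on the cutting board: metal cylinder with a dark band low down and a fixed blue lid, 52 mm diameter, 100 mm tall with the lid, straight sides; grip it across the sides about 75 mm above its base, 30 N or more. Origin: centre of the underside, z up. Looks the same as tin_a and has the other weight (0.16 or 0.6 kg); centres at least 100 mm apart
- tray: square stainless tray, 160 x 160 mm outside, rim 12 mm high and 4 mm thick, inner floor 4 mm above the table, fixed; stands on the table beside the cutting board, on either side. Origin: centre of the underside, at table height; x and y along its sides
- board: cream plastic cutting board, 300 x 340 mm (x by y), 15 mm thick, fixed on the table, with a black-handled knife lying along its far edge (110 to 125 mm from the centre along x, under 20 mm high). Origin: centre of the underside, at table height; x and y along its sides; the tins stand on its top, 15 mm above the origin

How it is judged:
By the outcome, as a careful person would: the job done as asked, in the order asked, and still so for the second after the job is handed in, with the robot touching nothing.
It also fails if it takes over 58 s, if anything falls off the work surface, if the arm or the gripper's body presses on something with over 40 N, if the wrist force passes 120 N, or if a joint passes its speed limit or range.

### The arm

A 7-joint arm with a two-finger parallel gripper is mounted at the origin on the work surface. World frame = base frame: x ahead of the robot, y to its left, z up, the work surface at z = 0. Lengths are in mm, angles in rad, forces in N, time in s.
With the tool pointing down it reaches from about 400 to 850 mm from the base axis. Payload 6.9 kg.
Tool frame: the origin (TCP) lies on the front face of the gripper's body, between the roots of the fingers; the fingertips stand 73 mm ahead of it and the grasp point (between the pads) lies 54 mm ahead of it; z points along the fingers, y is the direction in which the jaws open and shut (so a half turn about z gives the same grasp; the last joint's range is limited). The gripper opens to 85 mm and grips with 20 to 120 N. Pads are 22 mm wide; open, the fingers measure 114 mm over their backs; the gripper's body (76 mm by 85 mm) begins 54 mm behind the grasp point. The pads swing forward as they close: fully open they stand 13 mm farther back than shut.
Start: joints at [-1.081, 0.507, -0.238, 1.5, 0.126, 1.149, -0.155], TCP at [234.048, 579.513, 303.875] pointing down, gripper open.
Joint ranges: [-3.08, 3.08], [-0.24, 2.05], [-1.43, 1.35], [0, 2.5], [-1.52, 4.66], [0.17, 1.96], [-2.89, 2.89]. Speed limits (rad/s): [2.39, 2.39, 3.14, 3.14, 3.14, 3.14, 3.14].

### API

Orientations are given as a rotation vector (axis times angle).
In Python, from bench import r gives the robot as it stands. The module is installed in compiled form; this text tells all that it offers.
- The arm moves only by the shell command python3 -m inch 'ROWS' [OPENING] [FORCE]. ROWS is JSON, one flat list of numbers, 6 for each row, row after row: the shift along the tool's x, y, z each as a share of 0.03 m, from -1 to 1, then the turn, a rotation vector about the tool's x, y, z each as a share of 6 degrees, from -1 to 1. In form: [dx, dy, dz, ax, ay, az, dx, dy, dz, ax, ay, az, ...]. A call has 1 to 20 rows; each row shifts and turns the commanded pose from where the row before left it, along the tool's axes as they then stand; what a row does not reach is not made up. A row lasts 1/12 s, in which the tool goes at most 41.7 mm and 7.16 degrees, less where a joint would pass 70% of its speed; a pose out of reach is approached as far as the arm can. A call with a number of a shift or a turn outside -1 to 1 is refused whole. A call with a gripper value outside its range is refused whole. OPENING is the closure, from 0 (fully open) to 1 (shut), set as the call begins (- or left out, the last holds). The fingers move at their own pace and stop on an object; FORCE is the grip in N (left out, the last holds). Time passes only in rows, so rows that do not move let the fingers close. It gives the time, the measured TCP pose, the force and the opening at its end, in the units of the state.
- r.state(): the state, without advancing time (a new reading comes with each control period).
- r.snapshot(name): name is "scene" or "top"; returns a dict with "pixels" (420x560x3 uint8, blue, green, red), "K" (3x3 intrinsics, pixels), "cam_to_world" (4x4, takes a point from camera to world coordinates). Camera axes: x right, y down, z forward; pixel columns grow to the right and rows downward; lengths in mm; the calibration is good to about 2 mm. A picture is of the moment at which its call begins. There is no depth.
- r.close_job(): hands the job in, once; it reports no verdict.
The state is a dict: "t": time; "joint_pos": joint angles; "qvel": joint speeds; "tau": joint torques, N m; "tool_pos": TCP position; "eef_rot": TCP orientation; "ft_force": force on the tool from outside, world axes, zero at the start; "ft_torque": the same for the moment, N m; "width": finger opening in mm.
Only numpy, scipy, OpenCV 4.12 (cv2) and the standard library are available. Lean on these libraries where they do the work, as an engineer would, in place of code of your own. Each camera call takes 0.05 s, during which the arm holds its last target. There are 200 camera calls.

## Working session

There is one attempt and no reset: what is moved stays moved. The work goes in short steps, Python scripts to look and compute and a shell command to move; the robot and the scene stay as the last step left them, time stands still between calls to the robot, and variables do not carry over. Pictures are saved under pics/ and viewed, about 8 in all and at most 12, crops included, and the job is handed in when it is done.

```bash
mkdir -p pics; python3 - <<'E'
from bench import r
import cv2,numpy as np
for n in("scene","top"):
    s=r.snapshot(n);cv2.imwrite(f"pics/{n}0.png",s["pixels"]);print(n,np.round(s["K"],1).tolist(),np.round(s["cam_to_world"],3).tolist())
st=r.state();print({k:np.round(v,3).tolist() for k,v in st.items()})
E
```

```text
scene [[446.1, 0.0, 273.6], [0.0, 446.1, 208.4], [0.0, 0.0, 1.0]] [[-0.633, 0.486, -0.602, 1051.497], [0.774, 0.385, -0.503, 421.472], [-0.013, -0.785, -0.62, 560.722], [0.0, 0.0, 0.0, 1.0]]
top [[491.9, 0.0, 277.9], [0.0, 491.9, 206.2], [0.0, 0.0, 1.0]] [[-0.011, -0.999, 0.049, 485.705], [-1.0, 0.012, 0.006, -22.337], [-0.007, -0.049, -0.999, 1160.156], [0.0, 0.0, 0.0, 1.0]]
{'t': 0.1, 'joint_pos': [-1.082, 0.508, -0.238, 1.501, 0.126, 1.149, -0.155], 'qvel': [0.001, -0.002, 0.001, -0.003, -0.0, 0.0, 0.001], 'tau': [-0.005, -62.183, -2.194, -25.02, 0.013, 0.008, -0.0], 'tool_pos': [233.929, 579.209, 303.114], 'eef_rot': [-0.599, -3.084, 0.002], 'ft_force': [-0.361, -0.852, 0.304], 'ft_torque': [-0.025, 0.043, -0.013], 'width': 85.535}
```

View pics/scene0.png

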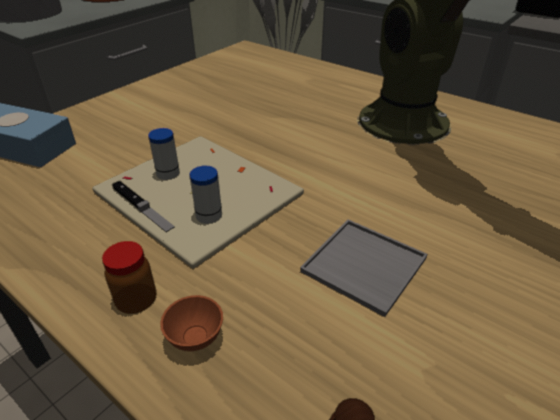

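View pics/top0.png

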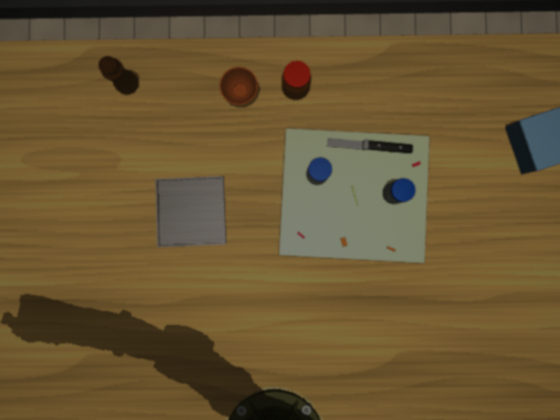

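The top view shows the two lids near (320,169) and (403,190), the tray around (191,211) and the board around (355,196). The arm is out of view. Next I'll turn these into world positions.

```bash
cat > h.py <<'E'
from bench import r
import cv2,numpy as np
def ray(s,u,v,z):
    M=np.array(s["cam_to_world"]);d=M[:3,:3]@np.linalg.inv(s["K"])@[u,v,1];o=M[:3,3]
    return np.round(o+d*(z-o[2])/d[2],1)[:2]
def lids(s):
    h=cv2.cvtColor(s["pixels"],cv2.COLOR_BGR2HSV)
    m=cv2.inRange(h,(105,150,60),(125,255,255))
    n,l,st,c=cv2.connectedComponentsWithStats(m)
    return [(c[i],st[i]) for i in range(1,n) if st[i,4]>80]
E
python3 - <<'E'
from h import *
s=r.snapshot("top")
for c,t in lids(s):
    print("lid",c,t,ray(s,*c,115), "diam",t[2:4]*1045/491.9)
h=cv2.cvtColor(s["pixels"],cv2.COLOR_BGR2HSV)
for n,p in(("tray",[(157,180),(223,178),(226,244),(158,246)]),("board",[(286,129),(429,136),(425,263),(280,255)])):
    q=np.array([ray(s,*x,12 if n=="tray" else 15) for x in p]);print(n,q.tolist(),q.mean(0))
s=r.snapshot("scene")
for c,t in lids(s): print("scene lid",c,t,ray(s,*c,110))
E
```

```text
lid [319.58792651 169.167979  ] [309 159  22  22 381] [ 614.8 -105.4] diam [46.7371417 46.7371417]
lid [402.63591022 189.61097257] [392 179  23  22 401] [ 569.  -281.3] diam [48.86155723 46.7371417 ]
tray [[606.6, 268.1], [609.5, 113.0], [455.0, 107.0], [452.1, 265.6]] [530.8   188.425]
board [[722.9, -36.0], [702.1, -370.7], [406.2, -353.7], [428.2, -18.6]] [ 564.85 -194.75]
scene lid [160.09223301 134.12135922] [149 129  23  11 206] [ 567.4 -287.3]
scene lid [203.08201893 173.58990536] [190 166  27  16 317] [ 614.2 -109.4]
```

Sizes and heights agree. The tins are at about (614,-107) and (568,-284), the tray centre is at (531,188), and the board centre is at (565,-195). I'll square the tool to the world axes and travel over at height.

```bash
python3 -m inch '[0,0,0,0,0,-0.92, 0,0,0,0,0,-0.92, 0,0,0,0,0,-0.92, 0,0,0,0,0,-0.92, -0.6,-0.6,0,0,0,0, -0.6,-0.8,0,0,0,0, -0.6,-0.8,0,0,0,0, -0.6,-0.8,0,0,0,0, -0.6,-0.8,0,0,0,0, -0.6,-0.8,0,0,0,0, -0.6,-0.8,0,0,0,0, -0.6,-0.8,0,0,0,0, -0.6,-0.8,0,0,0,0, -0.6,-0.8,0,0,0,0, -0.6,-0.8,0,0,0,0, 0,0,0,0,0,0]' 0 40
```

```text
t: 1.53
tool_pos: [436.7, 315.7, 303.5]
eef_rot: [0.011, 3.14, -0.006]
ft_force: [-0.5, -1.7, -0.0]
width: 85.5
```

```bash
python3 -m inch '[-0.37,-0.8,0,0,0,0, -0.37,-0.88,0,0,0,0, -0.37,-0.88,0,0,0,0, -0.37,-0.88,0,0,0,0, -0.37,-0.88,0,0,0,0, -0.37,-0.88,0,0,0,0, -0.37,-0.88,0,0,0,0, -0.37,-0.88,0,0,0,0, -0.37,-0.88,0,0,0,0, -0.37,-0.88,0,0,0,0, -0.37,-0.88,0,0,0,0, -0.37,-0.88,0,0,0,0, -0.37,-0.88,0,0,0,0, -0.37,-0.88,0,0,0,0, -0.37,-0.88,0,0,0,0, -0.37,-0.88,0,0,0,0, 0,0,0,0,0,0, 0,0,0,0,0,0]' && python3 - <<'E'
from h import *
st=r.state();print(np.round(st["tool_pos"],1),np.round(st["eef_rot"],3),np.round(st["joint_pos"],2),np.round(st["ft_force"],2))
for n in("scene",):
    s=r.snapshot(n);cv2.imwrite(f"pics/{n}1.png",s["pixels"])
E
```

```text
t: 3.03
tool_pos: [610.8, -99.9, 303.1]
eef_rot: [-0.003, -3.141, 0.001]
ft_force: [-0.6, 1.8, 0.4]
width: 85.6
[610.8 -99.9 303.1] [-3.000e-03 -3.141e+00  1.000e-03] [ 0.24  0.5  -0.19  1.52  0.1   1.14  1.6 ] [-0.59  1.78  0.4 ]
```

View pics/scene1.png

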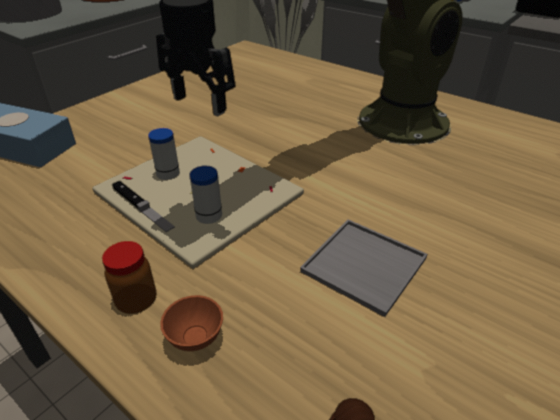

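The picture shows the open gripper (about (195,80)) high above the near tin at (205,195), with the path down clear. Descending with a small correction.

```bash
python3 -m inch '[-0.12,-0.22,0.5,0,0,0, 0,0,0.8,0,0,0, 0,0,0.8,0,0,0, 0,0,0.8,0,0,0, 0,0,0.8,0,0,0, 0,0,0.6,0,0,0, 0,0,0.5,0,0,0, 0,0,0.3,0,0,0, 0,0,0.2,0,0,0, 0,0,0,0,0,0, 0,0,0,0,0,0]' && python3 - <<'E'
from h import *
s=r.snapshot("scene");cv2.imwrite("pics/scene2.png",cv2.resize(s["pixels"][80:260,90:330],None,fx=3,fy=3))
E
```

```text
t: 4.0
tool_pos: [614.6, -103.9, 145.4]
eef_rot: [-0.003, 3.141, 0.0]
ft_force: [0.0, 0.8, 0.0]
width: 85.4
```

View pics/scene2.png

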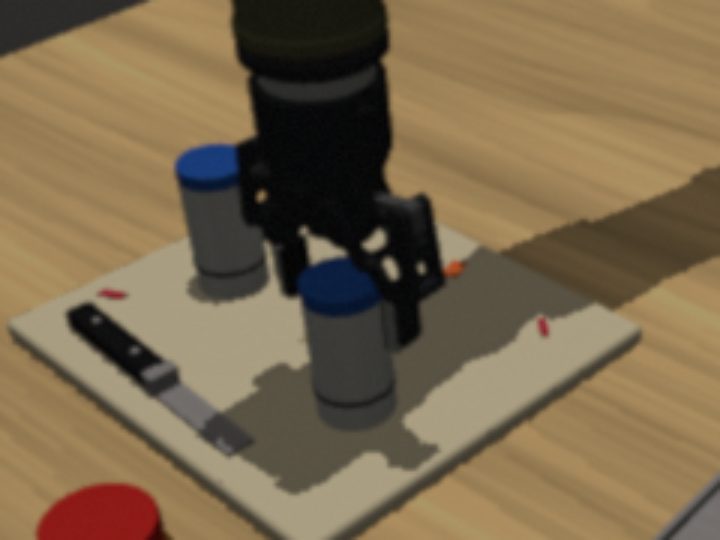

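```bash
python3 - <<'E'
from h import *
s=r.snapshot("scene");M=np.linalg.inv(s["cam_to_world"])
def P(*p):
    q=s["K"]@(M@[*p,1])[:3];return np.round((q[:2]/q[2]-[90,80])*3)
for y in(-42,0,42): print(y,"root",P(614.6,-103.9+y,145),"tip",P(614.6,-103.9+y,85))
print("lid top",P(614.8,-107,115),"base",P(614.8,-107,15))
print("measured lidtop ray", ray(s,203,171.5,115))
t=r.snapshot("top")
for c,st in lids(t): print(c,ray(t,*c,115),st)
E
```

```text
-42 root [290. 212.] tip [303. 294.]
0 root [339. 235.] tip [349. 318.]
42 root [390. 259.] tip [398. 343.]
lid top [340. 276.] base [357. 405.]
measured lidtop ray [ 614.4 -108.6]
[402.31796117 189.66504854] [ 568.9 -280.6] [391 179  24  22 412]
```

The crop shows fingertips at (290,285) and (405,335), either side of the lid at (340,280). That matches the projected positions, so I'm closing and lifting a little, with a reading before and after.

```bash
python3 -m inch '[0,-0.1,0,0,0,0, 0,0,0,0,0,0]' && python3 -m inch '[0,0,0,0,0,0, 0,0,0,0,0,0, 0,0,0,0,0,0, 0,0,0,0,0,0, 0,0,0,0,0,0, 0,0,0,0,0,0, 0,0,0,0,0,0, 0,0,0,0,0,0, 0,0,0,0,0,0, 0,0,0,0,0,0]' 1 55 && python3 -m inch '[0,0,-0.2,0,0,0, 0,0,-0.3,0,0,0, 0,0,-0.3,0,0,0, 0,0,-0.2,0,0,0, 0,0,0,0,0,0, 0,0,0,0,0,0, 0,0,0,0,0,0, 0,0,0,0,0,0, 0,0,0,0,0,0, 0,0,0,0,0,0]'; python3 -m inch '[0,0,0,0,0,0, 0,0,0,0,0,0]'
```

```text
t: 4.32
tool_pos: [614.5, -108.4, 145.5]
eef_rot: [-0.001, 3.141, -0.001]
ft_force: [-0.6, -0.6, -0.3]
width: 85.4
t: 5.15
tool_pos: [614.4, -107.3, 145.2]
eef_rot: [-0.003, 3.141, 0.0]
ft_force: [-0.5, 1.9, 5.8]
width: 50.8
t: 5.98
tool_pos: [614.1, -107.5, 174.5]
eef_rot: [0.003, -3.141, -0.0]
ft_force: [-0.7, 0.3, -5.5]
width: 50.9
t: 6.15
tool_pos: [614.3, -107.5, 174.7]
eef_rot: [0.002, -3.141, -0.0]
ft_force: [0.0, 0.1, -5.9]
width: 50.8
```

Lifted, it reads -5.8 N against a baseline of about 0, so this near tin weighs about 0.6 kg and is the heavy one. Carrying it to the tray at a gentle speed.

```bash
python3 -m inch '[0,0,-0.3,0,0,0, 0,0,-0.4,0,0,0, 0.08,0.3,0,0,0,0, 0.14,0.5,0,0,0,0, 0.2,0.7,0,0,0,0, 0.2,0.7,0,0,0,0, 0.2,0.7,0,0,0,0, 0.2,0.7,0,0,0,0, 0.2,0.7,0,0,0,0, 0.2,0.7,0,0,0,0, 0.2,0.7,0,0,0,0, 0.2,0.7,0,0,0,0, 0.2,0.7,0,0,0,0, 0.2,0.7,0,0,0,0, 0.19,0.7,0,0,0,0, 0.19,0.7,0,0,0,0, 0.12,0.45,0,0,0,0, 0.05,0.2,0,0,0,0, 0,0,0,0,0,0, 0,0,0,0,0,0]' && python3 -m inch '[0,0,0,0,0,0, 0,0,0,0,0,0, 0,0,0,0,0,0]' && python3 - <<'E'
from h import *
s=r.snapshot("scene");cv2.imwrite("pics/scene3.png",s["pixels"])
E
```

```text
t: 7.82
tool_pos: [530.2, 187.9, 195.7]
eef_rot: [0.004, -3.141, 0.001]
ft_force: [-0.2, -0.7, -5.5]
width: 51.1
t: 8.07
tool_pos: [531.1, 186.6, 195.8]
eef_rot: [-0.001, -3.142, 0.001]
ft_force: [-0.9, 0.5, -5.9]
width: 50.9
```

View pics/scene3.png

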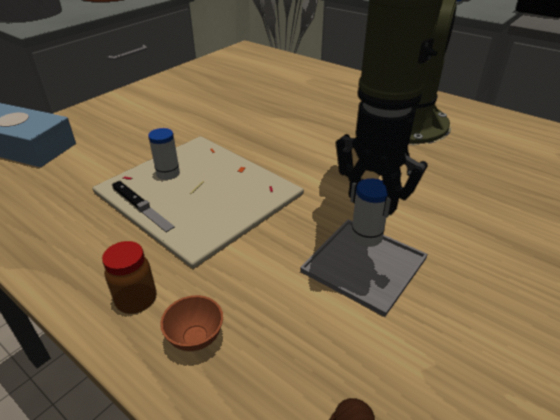

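The heavy tin hangs upright at (370,210), over the tray at (365,262). It touches the tray floor at TCP z of about 134, so I'm lowering to just above that and then feeling for contact.

```bash
python3 -m inch '[0,0,0.2,0,0,0, 0,0,0.4,0,0,0, 0,0,0.4,0,0,0, 0,0,0.4,0,0,0, 0,0,0.3,0,0,0, 0,0,0.15,0,0,0, 0,0,0.08,0,0,0, 0,0,0,0,0,0, 0,0,0,0,0,0, 0,0,0,0,0,0]' && python3 -m inch '[0,0,0.04,0,0,0, 0,0,0.03,0,0,0, 0,0,0,0,0,0, 0,0,0,0,0,0]'
```

```text
t: 8.95
tool_pos: [531.1, 188.0, 138.6]
eef_rot: [-0.002, 3.141, 0.001]
ft_force: [0.3, 0.3, -4.9]
width: 50.8
t: 9.28
tool_pos: [530.8, 187.9, 136.0]
eef_rot: [-0.002, 3.141, 0.0]
ft_force: [-0.6, 0.6, -5.7]
width: 50.7
```

```bash
python3 -m inch '[0,0,0.03,0,0,0, 0,0,0.02,0,0,0, 0,0,0,0,0,0, 0,0,0,0,0,0]'; python3 -m inch '[0,0,0.02,0,0,0, 0,0,0,0,0,0, 0,0,0,0,0,0]'
```

```text
t: 9.62
tool_pos: [530.7, 187.9, 134.3]
eef_rot: [0.002, -3.141, 0.0]
ft_force: [0.2, -0.6, -5.4]
width: 50.6
t: 9.87
tool_pos: [530.8, 187.9, 134.2]
eef_rot: [-0.002, 3.141, 0.0]
ft_force: [-1.5, -0.5, 0.4]
width: 50.8
```

The weight is now on the tray floor (force back to about 0 at z 134.2, as expected). Releasing and retreating straight up.

```bash
python3 -m inch '[0,0,0,0,0,0, 0,0,0,0,0,0, 0,0,0,0,0,0, 0,0,0,0,0,0, 0,0,0,0,0,0, 0,0,0,0,0,0, 0,0,0,0,0,0, 0,0,0,0,0,0]' 0 && python3 -m inch '[0,0,-0.2,0,0,0, 0,0,-0.4,0,0,0, 0,0,-0.7,0,0,0, 0,0,-0.8,0,0,0, 0,0,-0.8,0,0,0, 0,0,-0.8,0,0,0, 0,0,-0.8,0,0,0, 1,0,0,0,0,0, 1,0,0,0,0,0, 1,0,0,0,0,0, 1,0,0,0,0,0, 0,0,0,0,0,0, 0,0,0,0,0,0]' && python3 - <<'E'
from h import *
s=r.snapshot("scene");cv2.imwrite("pics/scene4.png",s["pixels"])
t=r.snapshot("top")
for c,st in lids(t): print(c,st,ray(t,*c,115),ray(t,*c,104))
for c,st in lids(s): print("scene",c,ray(s,*c,110),ray(s,*c,99))
E
```

```text
t: 10.53
tool_pos: [530.8, 187.9, 133.8]
eef_rot: [-0.002, 3.142, 0.0]
ft_force: [0.3, -0.5, 0.5]
width: 85.7
t: 11.62
tool_pos: [409.7, 187.8, 269.6]
eef_rot: [-0.005, 3.141, 0.0]
ft_force: [0.5, 0.9, 0.8]
width: 85.4
[402.4987715  189.65110565] [392 179  23  22 407] [ 568.9 -281. ] [ 569.8 -283.7]
[183.51679587 209.57881137] [173 199  22  22 387] [531.9 185.4] [532.4 187.6]
scene [160.12560386 134.14009662] [ 567.4 -287.2] [ 555.6 -304.5]
scene [369.96787149 219.84136546] [542.  192.7] [529.5 187.2]
```

View pics/scene4.png

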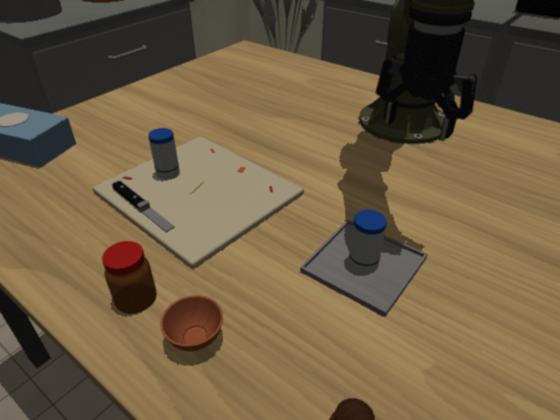

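The heavy tin stands upright in the tray (lid at (370,220)). The other is untouched on the board (lid at (160,134)), and the gripper is clear. Handing in.

```bash
python3 -c "
from bench import r
print(r.close_job())"
```

```text
the job is handed in; nothing more can be done
None
```

The heavy tin is standing upright in the steel tray, and the light one is still upright on the cutting board. The job was handed in at about 11.7 s of robot time, well inside the 58 s limit.

- **Weighing:** I lifted the tin nearer the tray. The wrist read about -5.8 N against a baseline of about 0, which is about 0.6 kg, so it was the one with the cutters. I did not lift the other tin, since 0.16 kg would have read only about -1.6 N.
- **Placing:** I lowered it until the tray floor took its weight (TCP z 134.2 mm, about 134 expected). Then I released it and moved straight up and away.
- **Last checks:** Both cameras put the heavy tin at about (532, 187) mm, within 2 mm of the tray centre I measured. The light tin is where it started, and the gripper is open and clear of everything.
- **Disagreement:** The two cameras differed by up to about 6 mm on the light tin's position. Nothing depended on it, and no check failed.

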